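Stamp the request form on the writing slope

TASK

Take the self-inking stamp out of its steel tray and stamp the request form on the sloping board: stand the stamp square and the right way up inside the empty outlined box at the form's lower edge, its front towards that edge, and push its head fully down to the stop; make no stray print anywhere else. Then stand the stamp upright in its tray again, and leave the slide box, the staining jar and the wooden hand stamp alone.

Things in the scene. Friction and masses are not known exactly. Their poses are not given: they have to be found in the camera images.
- stamp: Black plastic self-inking stamp, about 200 g, loose, upright in the tray. Origin: centre of the foot's underside; z up, y along its long side, -x its front (white index card on the head, white mark on the foot). Foot 46 (x) x 70 (y) x 16 mm high; grey core 30 x 60 mm above it; on that slides the head, an upright-sided block 36 (x) x 66 (y) mm, spanning z 38 to 104 mm at rest.
- stamp_base (a point): The stamp's origin again, same axes: centre of the underside of the foot. The head is best gripped across its 36 mm (along x), 75 to 90 mm above this point; the tool is then in line with z.
- stamp_front (a point): Middle of the front lower edge of the foot, 23 mm towards -x from the stamp's origin.
- stamp_head (a joint): How far the stamp's head is pushed down towards the foot, in m: 0 at rest (held up by a spring), 0.022 at the hard stop. It starts to move at about 4.5 N and needs about 14.5 N at the stop. It prints only near the stop (beyond about 16 mm).
- form_box (a point): Centre, at paper level, of the empty outlined box (64 mm along x, 92 mm along y, dark 2 mm outline) near the lower edge of the white form, 148 x 210 mm, fixed to the board; other ruled lines lie above it. x points up the slope, y to the left, z square out of the board. A ledge along the board's lower edge, 7 mm high, begins 50 mm from here along -x.
- board (a joint): Angle of the board above level, rad (it starts somewhere between 0.42 and 0.58). The board, 240 mm up the slope x 260 mm wide x 11 mm thick, is clamped and does not give when the stamp is pressed.
- slope: Base plate of the writing slope, 260 (x) x 300 (y) x 12 mm, fixed to the bench. Origin: centre of its underside, z up, x towards the board's high edge. The board's hinge line runs along y, 120 mm from the origin along -x and 18 mm up; at each side stand a steel quadrant bar and a clamp knob, within 155 mm of the centre line.
- tray: Shallow stainless tray, 130 (x) x 170 (y) mm outside, 16 mm high, walls and floor 3 mm thick, fixed to the bench, on the left or the right of the slope. Origin: centre of its underside. A stamp standing in it has its underside 3 mm above the tray's origin.
- slide_box: Bystander: flat box for microscope slides, 85 x 99 x 35 mm. Origin: centre of its underside.
- staining_jar: Bystander: round glass staining jar with lid, 66 mm across, 107 mm high. Origin: centre of its underside.
- wooden_stamp: Bystander: wooden hand stamp with turned round handle, foot 26 x 60 mm, 76 mm high. Origin: centre of its underside.
Mind the look-alikes: they are no part of the job. There is more than one size of the stamp; the job needs the largest.

How it is judged (in metres and radians):
On the way:
1. the stamp stands in the box, square and the right way up, with its head pushed down to the stop (value of joint stamp_head above 0.0195 m and x of stamp_base in the frame of form_box between -0.012 and 0.012 m and y of stamp_base in the frame of form_box between -0.013 and 0.013 m and z of stamp_base in the frame of form_box between -0.005 and 0.005 m and x of stamp_front in the frame of form_box below -0.008 m and angle between the y axis of stamp_base and the y axis of form_box, either way round below 0.17 rad and angle between the z axis of stamp_base and the z axis of form_box, either way round below 0.08 rad), for 0.15 s.
At the end, for the whole second after the job is handed in: The form has been stamped inside its box; the stamp stands upright (within 3 degrees), still and let go on the floor of its steel tray (underside within 3 mm of the floor), its head sprung up (within 3 mm); the three bystanders stand upright within 20 mm of where they stood (x of stamp_base in the frame of tray between -0.05 and 0.05 m and y of stamp_base in the frame of tray between -0.07 and 0.07 m and z of stamp_base in the frame of tray below 0.006 m and angle between stamp_base's own z axis and vertical below 0.06 rad and value of joint stamp_head below 0.003 m and linear speed of stamp below 0.02 m/s and angular speed of stamp below 0.1 rad/s and angle between each of slide_box, staining_jar, wooden_stamp's own z axis and vertical below 0.1 rad); the robot touches nothing.
It fails at once if the stamp is pressed beyond 16 mm, so that it prints, away from the form's box (value of joint stamp_head above 0.016 m and not (x of stamp_base in the frame of form_box between -0.016 and 0.016 m and y of stamp_base in the frame of form_box between -0.017 and 0.017 m and z of stamp_base in the frame of form_box between -0.008 and 0.008 m)).
It fails at once if a bystander is pushed more than 20 mm (distance of any of slide_box, staining_jar, wooden_stamp from where it was at the start of the episode above 0.02 m).
It also fails if it takes over 51 s, if anything falls off the work surface, if the arm or the gripper's body presses on something with over 40 N, if the wrist force passes 120 N, or if a joint passes its speed limit or range.

ROBOT

A 6-joint arm with a two-finger parallel gripper is mounted at the origin on the work surface. World frame = base frame: x ahead of the robot, y to its left, z up, the work surface at z = 0. Lengths are in mm, angles in rad, forces in N, time in s.
With the tool pointing down it reaches from about 200 to 875 mm from the base axis. Payload 3.4 kg.
Tool frame: the origin (TCP) lies at the very end of the fingers, on their centre line; the grasp point (between the pads) lies 19 mm behind it (robot.hold_point_z is the distance from the TCP to the grasp point, in mm); z points along the fingers, y is the line along which they close (so a half turn about z gives the same grasp; the last joint's range is limited). The gripper opens to 94 mm and grips with 3 to 60 N. Pads are 16 mm wide; open, the fingers measure 119 mm over their backs; the gripper's body (75 mm by 177 mm) begins 78 mm behind the grasp point.
Start: joints at [-0.121, 0.276, 1.505, -0, 1.361, -0.121], TCP at [575.035, -0.01, 205.493] pointing down, gripper open.
Joint ranges: [-2.89, 2.89], [-0.75, 2.08], [0.22, 2.7], [-1.18, 4.32], [0.11, 2.71], [-2.7, 2.7]. Speed limits (rad/s): [2.57, 2.57, 3.14, 3.14, 3.14, 3.14].

INTERFACE

Orientations are given as a unit quaternion [w, x, y, z].
In Python, from station import robot, optics, workorder gives the robot as it stands.
- The arm moves only by the tool jog_arm, never from a script. Its argument "deltas" is a list of rows, each a list of 7 numbers: the shift along the tool's x, y, z normalised to -1 to 1, where 1 is 0.5 m, then the turn, a rotation vector about the tool's x, y, z normalised to -1 to 1, where 1 is 180 degrees, then the opening, from 0 (shut) to 1 (fully open). A call has 1 to 20 rows; each row shifts and turns the commanded pose from where the row before left it, along the tool's axes as they then stand; what a row does not reach is not made up. A row lasts 1/10 s, in which the tool goes at most 50 mm and 8.59 degrees, less where a joint would pass 70% of its speed; a pose out of reach is approached as far as the arm can. A call with a number of a shift or a turn outside -1 to 1 is refused whole. A call with a gripper value outside its range is refused whole. The fingers move at their own pace and stop on an object; the grip force is fixed at half the most. Time passes only in rows, so rows that do not move let the fingers close. It gives the time, the measured TCP pose, the force, the opening and the grip force at its end, in the units of the state.
- robot.state(): the state, without advancing time (a new reading comes with each control period).
- optics.read_camera(name): name is "scene" or "side" or "wrist"; returns a dict with "image" (480x640x3 uint8, red, green, blue), "z_map" (480x640 float32, mm along the optical axis (not along the pixel's ray), 0 where there is no reading), "intrinsics" (3x3 intrinsics, pixels), "origin" and "orientation" of the camera in the world. Camera axes: x right, y down, z forward; pixel columns grow to the right and rows downward; lengths in mm; the calibration is good to about 2 mm. A picture is of the moment at which its call begins.
- workorder.finish_job(): hands the job in; it is judged then, once.
The state is a dict: "clock": time; "joints": joint angles; "qvel": joint speeds; "tau": joint torques, N m; "eef_pos": TCP position; "eef_rot": TCP orientation; "wrist_force": force on the tool from outside, world axes, zero at the start; "moment": the same for the moment, N m; "width": finger opening in mm; "finger_force": force on a finger pad.
Only numpy, scipy, OpenCV 4.12 (cv2) and the standard library are available. Lean on these libraries where they do the work, as an engineer would, in place of code of your own. Each camera call takes 0.05 s, during which the arm holds its last target. There are 200 camera calls.

## Working session

There is one attempt and no reset: what is moved stays moved. The work goes in short steps, Python scripts to look and compute and a tool call to move; the robot and the scene stay as the last step left them, time stands still between calls to the robot, and variables do not carry over. Pictures are saved under pics/ and viewed, at most 10 in all, crops included, and the job is handed in when it is done.

Besides the shell and the picture viewer there is one more tool, called after ">>>" as name(argument=value, ...) on one line, values as JSON. jog_arm: Moves the arm, as the interface text tells. Its arguments: {"type":"object","properties":{"deltas":{"type":"array"}},"required":["deltas"]}

```bash
mkdir -p pics; ls; cat > h.py <<'E'
import numpy as np, cv2
from scipy.spatial.transform import Rotation as R
from station import robot, optics, workorder
def q2R(q): return R.from_quat([q[1],q[2],q[3],q[0]])
def snap(name,fn):
    c=optics.read_camera(name); cv2.imwrite(f'pics/{fn}.png',c['image'][:,:,::-1]); 
    np.savez(f'{fn}.npz',**{k:np.array(v) for k,v in c.items()}); return c
def load(fn): return np.load(f'{fn}.npz')
def cloud(c):
    z=c['z_map'].astype(float);K=c['intrinsics'];v,u=np.mgrid[:480,:640]
    p=np.stack([(u-K[0,2])/K[0,0]*z,(v-K[1,2])/K[1,1]*z,z],-1)
    w=p@q2R(c['orientation']).as_matrix().T+np.array(c['origin']); w[z==0]=np.nan; return w
E
python3 - <<'E'
from h import *
for n in ['scene','side']:
    c=snap(n,n+'0'); print(n,c['origin'],c['orientation'],c['intrinsics'][0])
E
```

```text
pics
scene [1322.27451443  209.05962668 1084.94677334] [-0.1874986   0.549472    0.76895106 -0.26765476] [590.46249043   0.         319.78709802]
side [328.16384771 944.85751055 794.50507166] [ 0.05724891 -0.08941924  0.8823469  -0.4584656 ] [483.80187918   0.         316.16308867]
```

View pics/scene0.png

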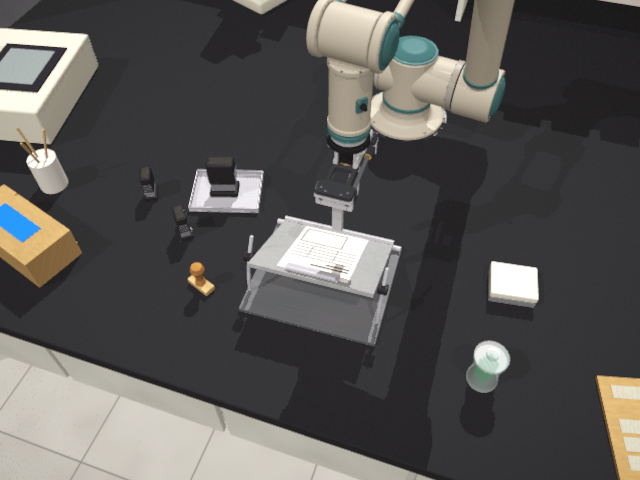

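View pics/side0.png

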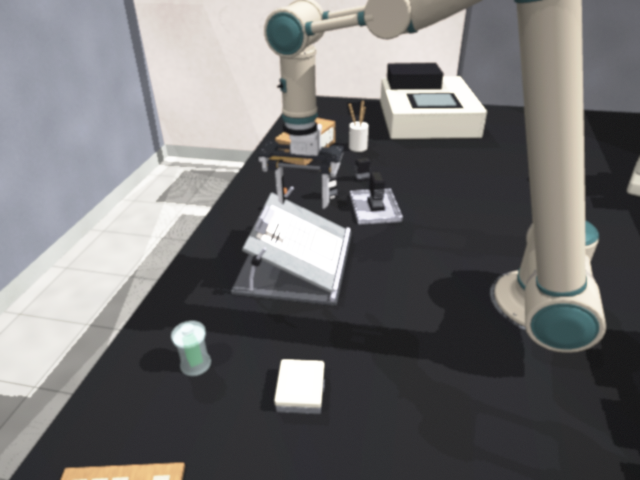

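The stamp stands in the tray at about scene (223,178). The board is at about (325,255), with its low edge facing the robot and the form's box near (330,240). The jar and slide box are on the robot's left, and the wooden stamp is at about (200,280).

```bash
python3 - <<'E'
from h import *
c=load('scene0'); w=cloud(c); im=c['image']
for uv in [(222,162),(222,190),(200,205),(250,205),(258,175),(192,178),(325,240),(255,253),(285,222),(395,243),(380,290)]:
    print(uv,w[uv[1],uv[0]].round(1))
cv2.imwrite('pics/c1.png',cv2.resize(im[140:350,180:420,::-1],None,fx=3.3,fy=2.85*3.3/2.85,interpolation=cv2.INTER_CUBIC)[:600,:792])
E
```

```text
(222, 162) [ 437.7 -346.9  106.3]
(222, 190) [ 453.1 -352.1   23.7]
(200, 205) [ 501.2 -391.9    5. ]
(250, 205) [ 456.6 -278.3   -1.4]
(258, 175) [ 3.553e+02 -2.992e+02 -3.000e-01]
(192, 178) [ 420.4 -455.1    0.7]
(325, 240) [542.8 -53.6  52.9]
(255, 253) [ 588.5 -209.5   -4.1]
(285, 222) [ 507.5 -164.    33.8]
(395, 243) [459.8  90.9   1.3]
(380, 290) [671.3 104.6 110.9]
```

View pics/c1.png

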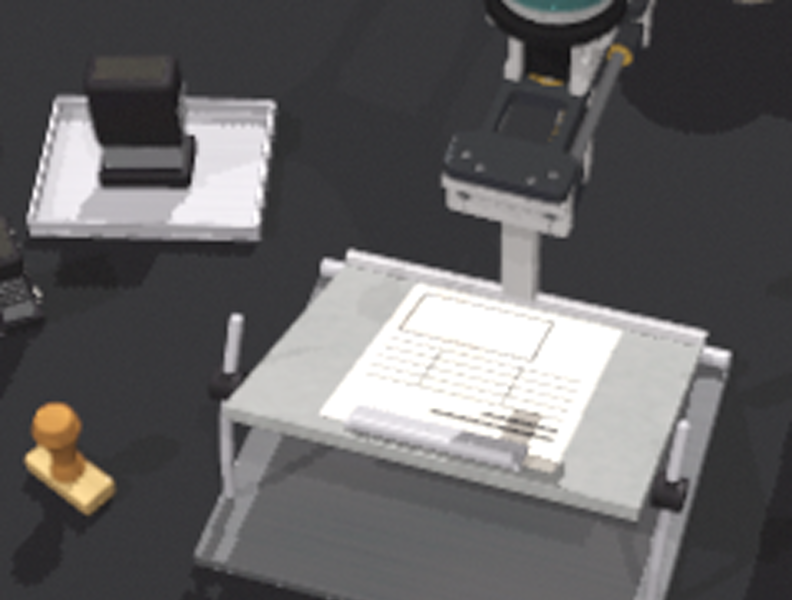

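The box's corners in the crop are about (425,293), (553,322), (538,361) and (400,330). The stamp's long side looks roughly left to right, and its front is not visible from here, so I'll measure it.

```bash
python3 - <<'E'
from h import *
c=load('scene0'); w=cloud(c)
def ray(u,v,c=c):
    K=c['intrinsics'];d=q2R(c['orientation']).apply([(u-K[0,2])/K[0,0],(v-K[1,2])/K[1,1],1]);return np.array(c['origin']),d
P=w[232:265,295:360].reshape(-1,3);P=P[np.isfinite(P).all(1)]
for _ in range(4):
    m=P.mean(0);n=np.linalg.svd(P-m)[2][2];n*=np.sign(n[2]);r=(P-m)@n;P=P[abs(r)<max(2.5*r.std(),1.5)]
print('plane',m.round(1),n.round(4),'std',r.std(),'tilt',np.arccos(n[2]),len(P))
cs=[]
for u,v in [(425,293),(553,322),(538,361),(400,330)]:
    o,d=ray(u/3.3+180-.35,v/3.3+140-.35);t=((m-o)@n)/(d@n);cs.append(o+t*d)
cs=np.array(cs);print(cs.round(1),cs.mean(0).round(1));print([np.linalg.norm(cs[i]-cs[i-1]).round(1) for i in range(4)])
y=(cs[1]-cs[0])+(cs[2]-cs[3]);y/=np.linalg.norm(y);x=np.cross(y,n);print('x',x,'y',y,'downslope az',np.arctan2(n[1],n[0]))
np.savez('box0.npz',o=cs.mean(0),n=n,y=y)
for nm in ['scene0','side0']:
    c=load(nm);w=cloud(c);f=w.reshape(-1,3)
    k=(f[:,0]>360)&(f[:,0]<520)&(f[:,1]>-450)&(f[:,1]<-270)
    h=f[k&(f[:,2]>97)&(f[:,2]<115)]; print(nm,'top',len(h),np.median(h,0).round(1) if len(h) else '', cv2.minAreaRect(h[:,:2].astype(np.float32)))
    h=f[k&(f[:,2]>25)&(f[:,2]<115)]; print('all',len(h),cv2.minAreaRect(h[:,:2].astype(np.float32)))
    for z0 in (-5,): 
        pass
a=load('side0')['image'][145:235,330:420,::-1];b=load('scene0')['image'][150:220,185:275,::-1]
A=cv2.resize(a,(400,400),interpolation=cv2.INTER_CUBIC);B=cv2.resize(b,(400,311),interpolation=cv2.INTER_CUBIC)
cv2.imwrite('pics/c2.png',np.hstack([A,np.vstack([B,np.zeros((89,400,3),np.uint8)])]))
E
```

```text
plane [577.1 -38.2  71.8] [-0.441  -0.0172  0.8974] std 1.151365031728274 tilt 0.45703031149766193 2059
[[ 511.9 -104.3   38.5]
 [ 507.8  -12.    38.2]
 [ 564.2   -5.7   66.1]
 [ 569.5 -100.8   66.8]] [538.4 -55.7  52.4]
[np.float64(64.3), np.float64(92.3), np.float64(63.2), np.float64(95.3)]
x [0.89613613 0.04729907 0.44125145] y [-0.05002862  0.99873289 -0.00545421] downslope az -3.1026341013871153
scene0 top 345 [ 442.7 -352.6  105.8] ((438.6788330078125, -354.9835205078125), (38.385921478271484, 65.07330322265625), 17.239137649536133)
all 916 ((439.0475158691406, -354.3003845214844), (41.85353469848633, 67.77886962890625), 13.947726249694824)
side0 top 150 [ 432.9 -343.1  106. ] ((433.3963928222656, -351.5125732421875), (35.64765930175781, 67.97684478759766), 18.913000106811523)
all 446 ((432.49468994140625, -350.08642578125), (36.61193084716797, 70.83319091796875), 17.91608238220215)
```

View pics/c2.png

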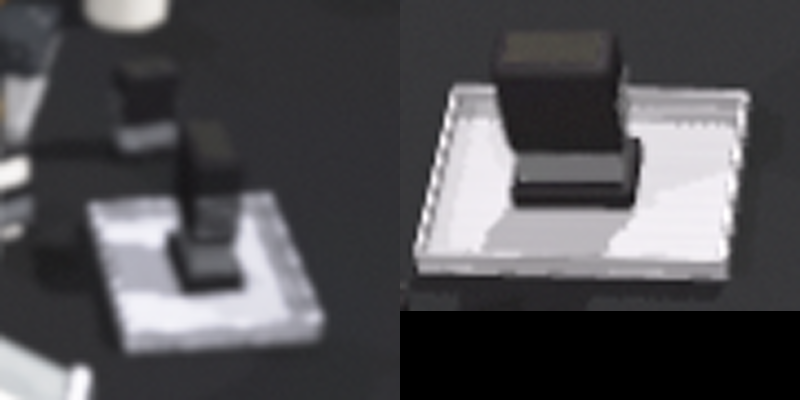

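The face towards the scene camera (world +x) has no card or mark, so the front faces world −x. The side view shows the stamp's end and no card. I'll turn the tool above the stamp and check with the wrist camera.

```bash
cat >> h.py <<'E'
def plan(p,M,p0=None,R0=None):
    """turn first, then shift: prints rotvec/pi and tool shift/500"""
    s=robot.state(); p0=np.array(s['eef_pos']) if p0 is None else p0; R0=q2R(s['eef_rot']) if R0 is None else R0
    T=R.from_matrix(M); rv=(R0.inv()*T).as_rotvec()/np.pi; d=T.inv().apply(np.array(p)-p0)/500
    n1=int(np.ceil(abs(np.linalg.norm(rv))/0.04)); n2=int(np.ceil(np.linalg.norm(d)/0.08))
    print('turn',rv.round(4),'rows',n1,(rv/max(n1,1)).round(4),'| shift',d.round(4),'rows',n2,(d/max(n2,1)).round(4))
def tool(zdir,ydir):
    z=np.array(zdir)/np.linalg.norm(zdir);y=np.array(ydir)-np.dot(ydir,z)*z;y/=np.linalg.norm(y);return np.array([np.cross(y,z),y,z]).T
E
python3 - <<'E'
from h import *
s=robot.state();print(s['eef_pos'],q2R(s['eef_rot']).as_matrix().round(3),s['wrist_force'],s['clock'],s['width'])
c=snap('wrist','wrist0');Rt=q2R(s['eef_rot']);print('cam in tool',Rt.inv().apply(np.array(c['origin'])-s['eef_pos']).round(1),(Rt.inv()*q2R(c['orientation'])).as_matrix().round(2),c['intrinsics'][0])
a=np.radians(17)
for sg in (1,-1):
    plan([436,-353,200],tool([0,0,-1],[sg*np.cos(a),sg*np.sin(a),0]))
E
```

```text
[5.74527116e+02 4.92663193e-02 2.04707358e+02] [[ 0.     1.    -0.002]
 [ 1.    -0.     0.   ]
 [ 0.    -0.002 -1.   ]] [ 0.58216743 -0.35688619  0.95849747] 0.1 93.99840984446607
cam in tool [  68.5    1.3 -179. ] [[ 0.   -0.97 -0.24]
 [ 1.   -0.    0.  ]
 [-0.   -0.24  0.97]] [389.83071368   0.         317.93779998]
turn [-0.0004 -0.0001 -0.0944] rows 3 [-0.0001 -0.     -0.0315] | shift [-0.5942 -0.4715  0.0097] rows 10 [-0.0594 -0.0471  0.001 ]
turn [-1.000e-04  6.000e-04  9.056e-01] rows 23 [-0.      0.      0.0394] | shift [0.5942 0.4715 0.0097] rows 10 [0.0594 0.0471 0.001 ]
```

View pics/wrist0.png

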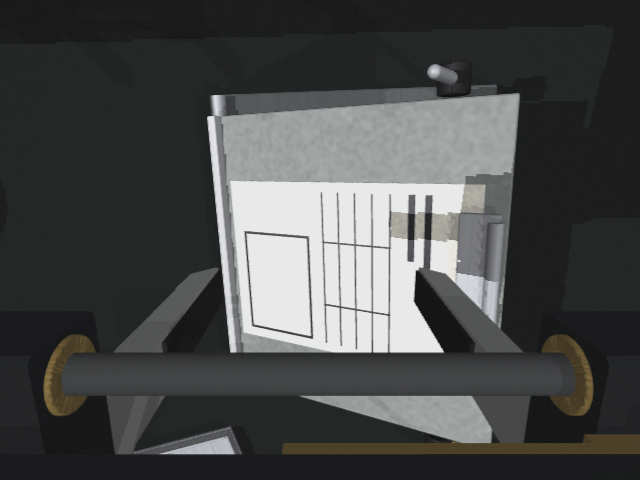

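The wrist view shows the box corners clearly at about (246,232), (309,237), (313,337) and (253,325), with the low edge on the left. I'll refine from these and then move over the stamp.

```bash
python3 - <<'E'
from h import *
c=load('wrist0');w=cloud(c);K=c['intrinsics']
P=w[190:335,235:390].reshape(-1,3);P=P[np.isfinite(P).all(1)]
for _ in range(6):
    m=np.median(P,0) if _==0 else P.mean(0);n=np.linalg.svd(P-m,full_matrices=False)[2][2];n*=np.sign(n[2]);r=(P-m)@n;P=P[abs(r)<max(2*r.std(),1.)]
print('plane',m.round(1),n.round(4),r.std(),np.arccos(n[2]),len(P))
cs=[]
for u,v in [(253,325),(246,232),(309,237),(313,337)]:
    o=c['origin'];d=q2R(c['orientation']).apply([(u-K[0,2])/K[0,0],(v-K[1,2])/K[1,1],1]);cs.append(o+d*(((m-o)@n)/(d@n)))
cs=np.array(cs);print(cs.round(1),cs.mean(0).round(1),[np.linalg.norm(cs[i]-cs[i-1]).round(1) for i in range(4)])
y=(cs[1]-cs[0])+(cs[2]-cs[3]);y/=np.linalg.norm(y);x=(cs[2]-cs[1])+(cs[3]-cs[0]);x/=np.linalg.norm(x)
print(x,y,np.cross(x,y),x@y)
np.savez('box1.npz',o=cs.mean(0),n=n,y=y)
E
```

```text
plane [568.  -31.8  67.8] [-0.4403 -0.0153  0.8977] 0.48804257300011705 0.456272687046853 19653
[[ 513.2 -103.1   39.7]
 [ 510.5  -11.2   39.9]
 [ 568.3   -8.9   68.3]
 [ 571.3 -100.5   68.2]] [540.8 -55.9  54. ] [np.float64(64.8), np.float64(91.9), np.float64(64.4), np.float64(91.6)]
[0.89688489 0.03840121 0.44059373] [-0.03114611  0.99951327  0.0017735 ] [-0.44031117 -0.0153134   0.8976444 ] 0.011229432865283223
```

>>> jog_arm(deltas=[[0, 0, 0, 0, 0, -0.0315, 1], [0, 0, 0, 0, 0, -0.0315, 1], [0, 0, 0, 0, 0, -0.0315, 1], [-0.06, -0.047, 0, 0, 0, 0, 1], [-0.06, -0.047, 0, 0, 0, 0, 1], [-0.06, -0.047, 0, 0, 0, 0, 1], [-0.06, -0.047, 0, 0, 0, 0, 1], [-0.06, -0.047, 0, 0, 0, 0, 1], [-0.06, -0.047, 0, 0, 0, 0, 1], [-0.06, -0.047, 0, 0, 0, 0, 1], [-0.06, -0.047, 0, 0, 0, 0, 1], [-0.06, -0.047, 0, 0, 0, 0, 1], [-0.054, -0.047, 0, 0, 0, 0, 1], [0, 0, 0, 0, 0, 0, 1], [0, 0, 0, 0, 0, 0, 1]])

```text
clock: 1.65
eef_pos: [436.8, -352.8, 205.0]
eef_rot: [-0.001, 0.596, 0.803, 0.001]
wrist_force: [0.4, 0.2, 0.5]
width: 93.9
finger_force: 0.0
```

```bash
python3 - <<'E'
from h import *
c=snap('wrist','wrist1');w=cloud(c);f=w.reshape(-1,3)
k=(f[:,0]>360)&(f[:,0]<510)&(f[:,1]>-440)&(f[:,1]<-275)
for lo,hi in [(98,112),(12,23),(25,97)]:
    h=f[k&(f[:,2]>lo)&(f[:,2]<hi)];print(lo,len(h),cv2.minAreaRect(h[:,:2].astype(np.float32)),np.median(h[:,2]))
E
```

```text
98 4042 ((435.08001708984375, -354.72796630859375), (35.628517150878906, 64.7871322631836), 17.607933044433594) 106.82918668922898
12 1753 ((436.6660461425781, -349.0104064941406), (130.0664825439453, 168.7917938232422), 16.88429832458496) 15.69626186632496
25 316 ((426.2995910644531, -324.33837890625), (33.44247817993164, 4.655404090881348), 13.79670524597168) 77.87277580349311
```

View pics/wrist1.png

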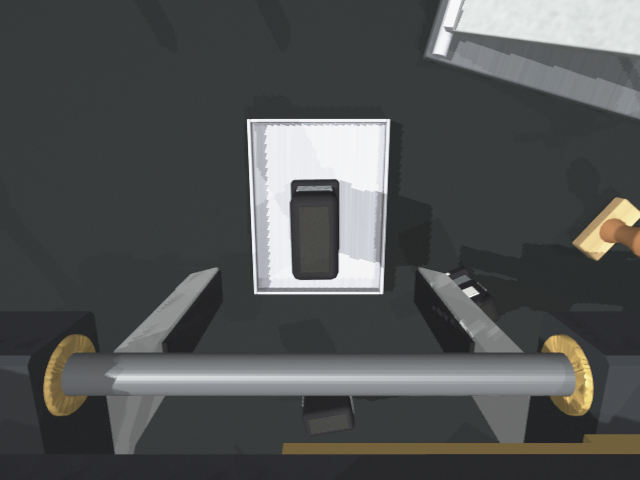

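From above, the stamp's head centre is at (435.0, −354.7), yaw 17.5°, top 107 mm as expected. The tray is centred at (436.7, −349). I'll grip with the grasp point 83 mm above the base.

>>> jog_arm(deltas=[[-0.0025, -0.0046, 0.046, 0, 0, -0.003, 1], [0, 0, 0.046, 0, 0, 0, 1], [0, 0, 0.046, 0, 0, 0, 1], [0, 0, 0.046, 0, 0, 0, 1], [0, 0, 0.046, 0, 0, 0, 1], [0, 0, 0.046, 0, 0, 0, 1], [0, 0, 0, 0, 0, 0, 1], [0, 0, 0, 0, 0, 0, 0], [0, 0, 0, 0, 0, 0, 0], [0, 0, 0, 0, 0, 0, 0], [0, 0, 0, 0, 0, 0, 0], [0, 0, 0, 0, 0, 0, 0], [0, 0, 0, 0, 0, 0, 0], [0, 0, 0, 0, 0, 0, 0]])

```text
clock: 3.1
eef_pos: [435.3, -354.7, 67.6]
eef_rot: [0.0, 0.591, 0.807, 0.0]
wrist_force: [0.3, 0.3, -0.6]
width: 41.3
finger_force: 0.0
```

>>> jog_arm(deltas=[[0, 0, 0, 0, 0, 0, 0], [0, 0, 0, 0, 0, 0, 0], [0, 0, 0, 0, 0, 0, 0], [0, 0, 0, 0, 0, 0, 0]])

```text
clock: 3.5
eef_pos: [435.2, -354.7, 67.5]
eef_rot: [-0.0, 0.591, 0.807, -0.0]
wrist_force: [-0.5, -1.5, -0.1]
width: 35.9
finger_force: 30.0
```

>>> jog_arm(deltas=[[0, 0, -0.02, 0, 0, 0, 0], [0, 0, -0.06, 0, 0, 0, 0], [0, 0, -0.06, 0, 0, 0, 0], [0, 0, -0.06, 0, 0, 0, 0], [0, 0, -0.06, 0, 0, 0, 0], [0, 0, -0.04, 0, 0, 0, 0], [0, 0, 0, 0, 0, 0, 0], [0, 0, 0, 0, 0, 0, 0]])

```text
clock: 4.3
eef_pos: [435.2, -354.3, 217.3]
eef_rot: [-0.0, 0.591, 0.807, 0.0]
wrist_force: [-0.7, 0.0, -2.4]
width: 36.0
finger_force: 30.0
```

```bash
python3 - <<'E'
from h import *
b=np.array([540.5,-55.8,53.8]);n=np.array([-.4403,-.0155,.8977])
M=tool(-n,[.897,.037,.44]);plan(b+n*(64.5+50),M)
s=robot.state();print(s['joints'],s['eef_pos'],s['wrist_force'],s['width'],(b+n*114.5))
E
```

```text
turn [-0.1442 -0.0201  0.0831] rows 5 [-0.0288 -0.004   0.0166] | shift [0.5888 0.067  0.1666] rows 8 [0.0736 0.0084 0.0208]
[-8.07418259e-01  2.48684559e-01  1.51374286e+00  1.95750581e-04
  1.37927286e+00 -1.11381397e+00] [ 435.17176908 -354.28210077  217.29632787] [-0.71077944  0.04637774 -2.44705997] 36.03990845059524 [490.08565 -57.57475 156.58665]
```

>>> jog_arm(deltas=[[0, 0, 0, -0.0288, -0.004, 0.0166, 0], [0, 0, 0, -0.0288, -0.004, 0.0166, 0], [0, 0, 0, -0.0288, -0.004, 0.0166, 0], [0, 0, 0, -0.0288, -0.004, 0.0166, 0], [0, 0, 0, -0.0288, -0.004, 0.0166, 0], [0.059, 0.0067, 0.0167, 0, 0, 0, 0], [0.059, 0.0067, 0.0167, 0, 0, 0, 0], [0.059, 0.0067, 0.0167, 0, 0, 0, 0], [0.059, 0.0067, 0.0167, 0, 0, 0, 0], [0.059, 0.0067, 0.0167, 0, 0, 0, 0], [0.059, 0.0067, 0.0167, 0, 0, 0, 0], [0.059, 0.0067, 0.0167, 0, 0, 0, 0], [0.059, 0.0067, 0.0167, 0, 0, 0, 0], [0.059, 0.0067, 0.0167, 0, 0, 0, 0], [0.058, 0.0067, 0.0167, 0, 0, 0, 0], [0, 0, 0, 0, 0, 0, 0], [0, 0, 0, 0, 0, 0, 0]])

```text
clock: 6.0
eef_pos: [489.0, -56.7, 154.9]
eef_rot: [0.156, 0.674, 0.704, 0.161]
wrist_force: [-0.1, -0.2, -2.8]
width: 35.4
finger_force: 30.0
```

```bash
python3 - <<'E'
from h import *
b=np.array([540.5,-55.8,53.8]);n=np.array([-.4403,-.0155,.8977])
M=tool(-n,[.897,.037,.44]);plan(b+n*(64.5+6),M)
c=snap('side','side2');d=snap('scene','scene2')
K=c['intrinsics']; s=robot.state()
def pr(c,p):
    q=q2R(c['orientation']).inv().apply(np.array(p)-c['origin']);K=c['intrinsics'];return K[:2,:2]@(q[:2]/q[2])+K[:2,2]
out=[]
for k in (c,d):
    u,v=pr(k,s['eef_pos']).astype(int);out.append(cv2.resize(k['image'][v-50:v+70,u-60:u+60,::-1],(400,400),interpolation=cv2.INTER_CUBIC))
cv2.imwrite('pics/c3.png',np.hstack(out))
# stamp bottom / pose relative to board, from scene cloud
M_=tool(-n,[.897,.037,.44]);X=M_[:,1];Y=M_[:,0]
for nm,k in(('side',c),('scene',d)):
    f=cloud(k).reshape(-1,3)-b;L=np.c_[f@X,f@Y,f@n]
    m=(abs(L[:,0])<60)&(abs(L[:,1])<60)&(L[:,2]>35)&(L[:,2]<66);q=L[m];print(nm,len(q),np.percentile(q,[2,50,98],axis=0).round(1))
E
```

```text
turn [-0.0012 -0.0006  0.0007] rows 1 [-0.0012 -0.0006  0.0007] | shift [-0.0019  0.0034  0.0859] rows 2 [-0.0009  0.0017  0.043 ]
side 165 [[-25.2 -27.6  51.2]
 [  7.2  33.6  62.5]
 [ 20.4  39.4  65.9]]
scene 293 [[-11.2 -34.2  49.5]
 [ 21.3   2.3  60. ]
 [ 26.7  33.6  65.6]]
```

View pics/c3.png

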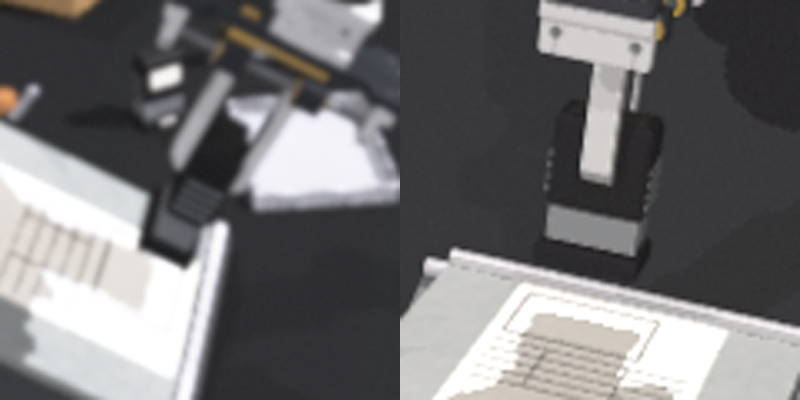

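The held stamp is square over the box and centred. The plain back face points up the slope, so the front faces the lower edge. I'll go down until it touches.

>>> jog_arm(deltas=[[-0.002, 0.0034, 0.03, -0.0012, -0.0006, 0.0007, 0], [0, 0, 0.03, 0, 0, 0, 0], [0, 0, 0.02, 0, 0, 0, 0], [0, 0, 0.006, 0, 0, 0, 0], [0, 0, 0.006, 0, 0, 0, 0], [0, 0, 0.006, 0, 0, 0, 0], [0, 0, 0.004, 0, 0, 0, 0], [0, 0, 0, 0, 0, 0, 0], [0, 0, 0, 0, 0, 0, 0]])

```text
clock: 7.0
eef_pos: [514.5, -58.3, 112.1]
eef_rot: [0.16, 0.675, 0.702, 0.163]
wrist_force: [-3.2, -0.9, 2.9]
width: 35.7
finger_force: 30.0
```

```bash
cat > chk.py <<'E'
from h import *
b=np.array([540.5,-55.8,53.8]);n=np.array([-.4403,-.0155,.8977]);M=tool(-n,[.897,.037,.44])
s=robot.state();e=np.array(s['eef_pos'])-b
print('tcp rel box x,y,h',(e@M[:,1]).round(1),(e@M[:,0]).round(1),(e@n).round(1),'F along n',(np.array(s['wrist_force'])@n).round(1),'w',s['width'],s['clock'])
print('tilt err',(R.from_matrix(M).inv()*q2R(s['eef_rot'])).as_rotvec().round(4))
d=optics.read_camera('scene');f=cloud(d).reshape(-1,3)-b;L=np.c_[f@M[:,1],f@M[:,0],f@n]
for lo,hi in((5,20),(22,100)):
    m=(abs(L[:,0])<60)&(abs(L[:,1])<44)&(L[:,2]>lo)&(L[:,2]<hi);q=L[m];print(lo,len(q),np.percentile(q,[2,50,98],axis=0).round(1).tolist())
E
python3 chk.py
```

```text
tcp rel box x,y,h 2.3 -1.6 63.8 F along n 4.0 w 35.74607865441108 7.0
tilt err [-0.004  -0.0026  0.0012]
5 291 [[-53.7, -35.9, 5.3], [23.0, 3.9, 13.8], [30.1, 34.5, 19.6]]
22 1010 [[-1.5, -33.7, 23.8], [20.7, 1.7, 63.6], [35.2, 30.5, 98.9]]
```

Touchdown is within about 2 mm of the box centre. Now the press.

>>> jog_arm(deltas=[[0, 0, 0.004, 0, 0, 0, 0], [0, 0, 0.004, 0, 0, 0, 0], [0, 0, 0.004, 0, 0, 0, 0], [0, 0, 0.004, 0, 0, 0, 0], [0, 0, 0.004, 0, 0, 0, 0], [0, 0, 0.004, 0, 0, 0, 0], [0, 0, 0, 0, 0, 0, 0], [0, 0, 0, 0, 0, 0, 0]])

```text
clock: 7.85
eef_pos: [520.0, -58.2, 101.2]
eef_rot: [0.16, 0.675, 0.702, 0.163]
wrist_force: [-5.7, -2.0, 7.9]
width: 35.8
finger_force: 30.0
```

```bash
python3 chk.py
```

```text
tcp rel box x,y,h 2.4 -1.7 51.6 F along n 9.7 w 35.81512434229673 7.85
tilt err [-0.004  -0.0025  0.0015]
5 288 [[-52.3, -35.7, 5.4], [23.3, 4.8, 13.5], [30.0, 36.2, 19.6]]
22 1031 [[-10.3, -33.8, 24.4], [20.8, 3.0, 64.7], [36.1, 30.3, 96.6]]
```

Force agrees with the spring, so there is no slip. I'll continue to the stop.

>>> jog_arm(deltas=[[0, 0, 0.004, 0, 0, 0, 0], [0, 0, 0.004, 0, 0, 0, 0], [0, 0, 0.004, 0, 0, 0, 0], [0, 0, 0.004, 0, 0, 0, 0], [0, 0, 0.004, 0, 0, 0, 0], [0, 0, 0.002, 0, 0, 0, 0], [0, 0, 0.002, 0, 0, 0, 0], [0, 0, 0, 0, 0, 0, 0], [0, 0, 0, 0, 0, 0, 0]])

```text
clock: 8.8
eef_pos: [524.5, -57.8, 92.3]
eef_rot: [0.16, 0.674, 0.702, 0.163]
wrist_force: [-21.9, -3.8, 31.0]
width: 36.0
finger_force: 30.0
```

```bash
python3 chk.py
```

```text
tcp rel box x,y,h 2.5 -1.4 41.7 F along n 37.5 w 36.01712484157487 8.8
tilt err [-0.0053 -0.0027 -0.0003]
5 270 [[-51.2, -35.4, 5.3], [24.0, 4.3, 12.8], [31.1, 37.2, 19.3]]
22 991 [[-15.1, -33.3, 23.4], [21.3, 2.8, 60.9], [36.5, 30.2, 97.4]]
```

The head is on the stop: 37 N at 22 mm of travel. I'll hold briefly, then ease off and lift.

>>> jog_arm(deltas=[[0, 0, 0, 0, 0, 0, 0], [0, 0, -0.004, 0, 0, 0, 0], [0, 0, -0.006, 0, 0, 0, 0], [0, 0, -0.008, 0, 0, 0, 0], [0, 0, -0.01, 0, 0, 0, 0], [0, 0, -0.01, 0, 0, 0, 0], [0, 0, -0.01, 0, 0, 0, 0], [0, 0, -0.02, 0, 0, 0, 0], [0, 0, -0.05, 0, 0, 0, 0], [0, 0, -0.05, 0, 0, 0, 0], [0, 0, 0, 0, 0, 0, 0], [0, 0, 0, 0, 0, 0, 0]])

```text
clock: 10.05
eef_pos: [487.7, -58.6, 165.2]
eef_rot: [0.159, 0.675, 0.701, 0.163]
wrist_force: [0.7, 0.4, -2.1]
width: 35.9
finger_force: 30.0
```

```bash
python3 - <<'E'
from h import *
d=snap('scene','scene3'); e=snap('wrist','wrist3')
cv2.imwrite('pics/c4.png',np.hstack([cv2.resize(d['image'][140:300,230:430,::-1],(400,320),interpolation=cv2.INTER_CUBIC),cv2.resize(e['image'][:,:,::-1],(400,320))]))
a=np.radians(17.2);T=tool([0,0,-1],[np.cos(a),np.sin(a),0])
s=robot.state();p=np.array(s['eef_pos']);print(p)
R0=q2R(s['eef_rot']);W=np.array([436.,-351,p[2]+20])
print('shift in current tool',(R0.inv().apply(W-p)/500).round(4));plan([436,-351,80],T,p0=W)
E
```

```text
[487.19165871 -58.36277906 163.94225451]
shift in current tool [-0.5811 -0.0943 -0.0899]
turn [ 0.1446  0.0196 -0.082 ] rows 5 [ 0.0289  0.0039 -0.0164] | shift [0.     0.     0.2079] rows 3 [0.     0.     0.0693]
```

View pics/c4.png

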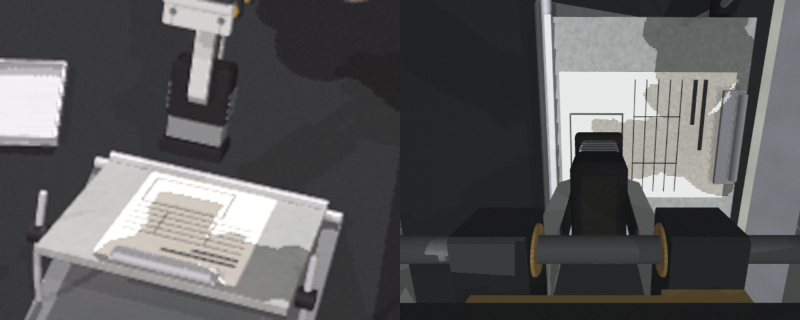

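No print is drawn visibly in the box, though it may just not be rendered. I'll turn the stamp's front towards the side camera to make sure which way it faced.

>>> jog_arm(deltas=[[0, 0, -0.06, 0, 0, 0, 0], [0, 0, 0, 0.029, 0, 0, 0], [0, 0, 0, 0.029, 0, 0, 0], [0, 0, 0, 0.029, 0, 0, 0], [0, 0, 0, 0.029, 0, 0, 0], [0, 0, 0, 0.029, 0, 0, 0], [0, 0, 0, 0, 0, 0.037, 0], [0, 0, 0, 0, 0, 0.037, 0], [0, 0, 0, 0, 0, 0.037, 0], [0, 0, 0, 0, 0, 0.037, 0], [0, 0, 0, 0, 0, 0.037, 0], [0, 0, 0, 0, 0, 0.037, 0], [0, 0, 0, 0, 0, 0.037, 0], [0, 0, 0, 0, 0, 0.037, 0], [0, 0, 0, 0, 0, 0.037, 0], [0, 0, 0, 0, 0, 0, 0], [0, 0, 0, 0, 0, 0, 0]])

```text
clock: 11.85
eef_pos: [474.5, -59.0, 191.1]
eef_rot: [0.001, 0.96, 0.279, 0.001]
wrist_force: [0.8, 0.6, -2.1]
width: 35.8
finger_force: 30.0
```

```bash
python3 - <<'E'
from h import *
k=snap('side','side4'); s=robot.state();p=np.array(s['eef_pos'])
q=q2R(k['orientation']).inv().apply(p-k['origin']);K=k['intrinsics'];u,v=(K[:2,:2]@(q[:2]/q[2])+K[:2,2]).astype(int)
a=cv2.resize(k['image'][v-40:v+60,u-50:u+50,::-1],(400,400),interpolation=cv2.INTER_CUBIC)
d=load('scene3');b=cv2.resize(d['image'][215:265,290:365,::-1],(400,267),interpolation=cv2.INTER_CUBIC)
cv2.imwrite('pics/c5.png',np.hstack([a,np.vstack([b,np.zeros((133,400,3),np.uint8)])]))
a=np.radians(17.2);T=tool([0,0,-1],[np.cos(a),np.sin(a),0])
print(p,s['joints']);plan([436,-351,p[2]],T)
E
```

```text
[474.47412242 -59.0408253  191.32658217] [-2.68214371e-01  1.37035703e-01  1.72543121e+00 -1.57811690e-03
  1.27608288e+00  7.38616833e-01]
turn [ 1.100e-03  4.000e-04 -4.159e-01] rows 11 [ 0.0001  0.     -0.0378] | shift [-0.5351 -0.2462  0.    ] rows 8 [-0.0669 -0.0308  0.    ]
```

View pics/c5.png

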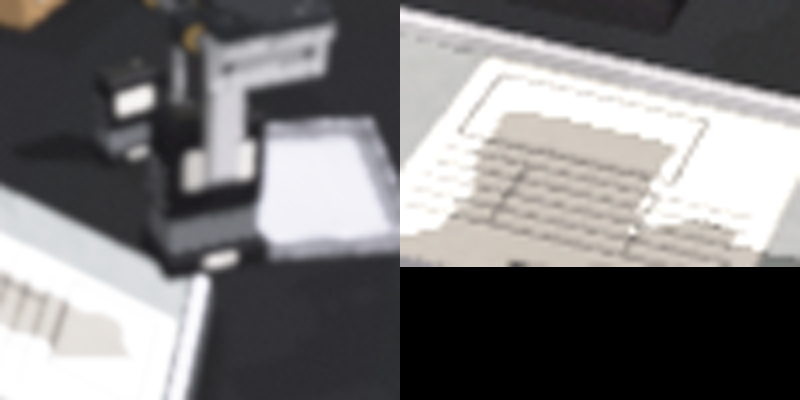

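The card and the foot's white mark are on that face, so the front was towards the lower edge. Back to the tray.

>>> jog_arm(deltas=[[0, 0, 0, 0, 0, -0.0378, 0], [0, 0, 0, 0, 0, -0.0378, 0], [0, 0, 0, 0, 0, -0.0378, 0], [0, 0, 0, 0, 0, -0.0378, 0], [0, 0, 0, 0, 0, -0.0378, 0], [0, 0, 0, 0, 0, -0.0378, 0], [0, 0, 0, 0, 0, -0.0378, 0], [0, 0, 0, 0, 0, -0.0378, 0], [0, 0, 0, 0, 0, -0.0378, 0], [0, 0, 0, 0, 0, -0.0378, 0], [0, 0, 0, 0, 0, -0.0378, 0]])

```text
clock: 13.0
eef_pos: [474.6, -59.2, 191.9]
eef_rot: [0.002, 0.592, 0.806, 0.0]
wrist_force: [-0.0, 0.5, -1.9]
width: 36.0
finger_force: 30.0
```

>>> jog_arm(deltas=[[-0.0535, -0.0246, 0, 0, 0, 0, 0], [-0.0535, -0.0246, 0, 0, 0, 0, 0], [-0.0535, -0.0246, 0, 0, 0, 0, 0], [-0.0535, -0.0246, 0, 0, 0, 0, 0], [-0.0535, -0.0246, 0, 0, 0, 0, 0], [-0.0535, -0.0246, 0, 0, 0, 0, 0], [-0.0535, -0.0246, 0, 0, 0, 0, 0], [-0.0535, -0.0246, 0, 0, 0, 0, 0], [-0.0535, -0.0246, 0, 0, 0, 0, 0], [-0.0535, -0.0246, 0, 0, 0, 0, 0], [0, 0, 0, 0, 0, 0, 0], [0, 0, 0, 0, 0, 0, 0], [0, 0, 0, 0, 0, 0, 0]])

```text
clock: 14.3
eef_pos: [435.3, -350.1, 192.6]
eef_rot: [0.002, 0.594, 0.804, 0.0]
wrist_force: [-0.4, -0.3, -1.8]
width: 36.0
finger_force: 30.0
```

```bash
python3 - <<'E'
from h import *
a=np.radians(17.2);T=tool([0,0,-1],[np.cos(a),np.sin(a),0]);plan([436,-351,72],T)
E
```

```text
turn [ 0.0009  0.0008 -0.0005] rows 1 [ 0.0009  0.0008 -0.0005] | shift [-0.0021  0.0008  0.2412] rows 4 [-0.0005  0.0002  0.0603]
```

>>> jog_arm(deltas=[[0, 0, 0.06, 0.0009, 0.0008, 0, 0], [0, 0, 0.06, 0, 0, 0, 0], [0, 0, 0.06, 0, 0, 0, 0], [0, 0, 0.04, 0, 0, 0, 0], [0, 0, 0.02, 0, 0, 0, 0], [0, 0, 0.004, 0, 0, 0, 0], [0, 0, 0, 0, 0, 0, 0], [0, 0, 0, 0, 0, 0, 0], [0, 0, 0, 0, 0, 0, 0]])

```text
clock: 15.2
eef_pos: [436.2, -351.9, 72.1]
eef_rot: [0.002, 0.594, 0.804, -0.001]
wrist_force: [-0.1, -0.6, -2.2]
width: 35.5
finger_force: 30.0
```

>>> jog_arm(deltas=[[0, 0, 0.004, 0, 0, 0, 0], [0, 0, 0.003, 0, 0, 0, 0], [0, 0, 0.002, 0, 0, 0, 0], [0, 0, 0, 0, 0, 0, 0], [0, 0, 0, 0, 0, 0, 0]])

```text
clock: 15.7
eef_pos: [435.5, -351.3, 66.4]
eef_rot: [0.001, 0.594, 0.804, -0.0]
wrist_force: [-0.4, -0.8, -2.0]
width: 35.7
finger_force: 30.0
```

>>> jog_arm(deltas=[[0, 0, 0.002, 0, 0, 0, 0], [0, 0, 0, 0, 0, 0, 0], [0, 0, 0, 0, 0, 0, 0]])

```text
clock: 16.0
eef_pos: [435.5, -351.3, 66.0]
eef_rot: [0.001, 0.594, 0.804, -0.0]
wrist_force: [-0.8, 0.1, 4.3]
width: 36.2
finger_force: 30.0
```

Contact with the tray floor. I'll release and retreat upwards.

>>> jog_arm(deltas=[[0, 0, 0, 0, 0, 0, 1], [0, 0, 0, 0, 0, 0, 1], [0, 0, 0, 0, 0, 0, 1], [0, 0, 0, 0, 0, 0, 1], [0, 0, 0, 0, 0, 0, 1], [0, 0, 0, 0, 0, 0, 1], [0, 0, 0, 0, 0, 0, 1], [0, 0, 0, 0, 0, 0, 1], [0, 0, -0.05, 0, 0, 0, 1], [0, 0, -0.07, 0, 0, 0, 1], [0, 0, -0.07, 0, 0, 0, 1], [0, 0, -0.07, 0, 0, 0, 1], [0, 0, 0, 0, 0, 0, 1], [0, 0, 0, 0, 0, 0, 1]])

```text
clock: 17.4
eef_pos: [435.6, -351.3, 196.1]
eef_rot: [0.001, 0.594, 0.804, -0.001]
wrist_force: [0.8, -0.0, -0.3]
width: 93.9
finger_force: 0.0
```

```bash
python3 - <<'E'
from h import *
c=snap('wrist','wrist5');f=cloud(c).reshape(-1,3)
k=(f[:,0]>360)&(f[:,0]<510)&(f[:,1]>-440)&(f[:,1]<-275)
h=f[k&(f[:,2]>95)&(f[:,2]<112)];print(len(h),cv2.minAreaRect(h[:,:2].astype(np.float32)),np.median(h[:,2]))
m=h.mean(0);n=np.linalg.svd(h-m,full_matrices=False)[2][2];print('top normal',n)
a,b=load('scene0')['image'],optics.read_camera('scene')['image']
for nm,(x0,y0,x1,y1) in dict(wood=(180,255,220,300),jar=(460,335,515,395),box=(480,255,545,310)).items(): print(nm,cv2.absdiff(a,b)[y0:y1,x0:x1].mean())
print(robot.state()['clock'],robot.state()['width'])
E
```

```text
4327 ((436.4889221191406, -351.40374755859375), (36.062705993652344, 65.39484405517578), 17.320405960083008) 106.85102435540068
top normal [-0.00543287  0.01929626  0.99979905]
wood 6.795185185185185
jar 1.293939393939394
box 0.7907692307692308
17.5 94.30651547619652
```

The stamp stands upright in the tray with its head up at 106.9 mm. The arm never came near the bystanders, so I take the small image change at the wooden stamp to be shadow. Handing in.

```bash
python3 -c "
from h import *
print(workorder.finish_job())"
```

```text
the job is handed in; nothing more can be done
None
```

I pressed the stamp to its stop about 2 mm from the box centre, front to the lower edge, stood it back upright in its tray, left the bystanders alone and handed the job in at about 17.5 s. No verdict came back, and the print never showed in the camera images, so the stop is judged from 37 N at 22 mm of travel.

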